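# Free and hold open a parts case lid

### The job

Turn the catch on the small grey parts case a quarter turn counter-clockwise so that its tongue is well clear of the lid, then lift the lid and hold it open at 60 degrees from shut so that its new stay can be fitted. The lid falls shut by itself, so finish while still holding it there with the gripper, steady, and do not let go; leave the other things on the bench where they lie.

Things in the scene. Friction and masses are not known exactly. Their poses are not given: they have to be found in the camera images.
- parts_case: small grey steel parts case standing fixed on the bench, 130 (x) x 200 (y) x 77 mm high; origin under its centre on the bench; x points from its front (towards the robot, where the catch and the lid's bar are) to its back (hinge), y to its left, z up. It is only turned about the vertical
- lid (a joint): angle of the lid above shut, rad: 0 shut, grows as the front edge is raised, stop at 1.4 (80 degrees); 60 degrees is 1.05. The lid (3 mm plate with a 12 mm turned-down rim) weighs about 0.4 kg and falls shut from any angle when let go
- lid_bar (a point): middle of the round steel pull bar before the lid's front edge: 10 mm thick, along the case's y, 84 mm long between its two arms, 28 mm free gap between bar and lid edge. Lid shut: at (-102, 0, 74) mm in the case's frame, free space above. It goes round with the lid, 172 mm from the hinge line, and can turn between gripping fingers
- lid_hinge (a point): middle of the lid's hinge line along the top of the case's back, at (70, 0, 70) mm in the case's frame; the line runs along the case's y
- catch (a joint): angle of the turn catch, rad: 0 to 0.2 at the start, tongue pointing back over the lid's front edge and barring it; 1.57 (stop) after a quarter turn counter-clockwise seen from above, tongue pointing to the case's left, clear of the lid (from about 1.25). It stays where it is left; turning takes about 0.06 N m
- catch_grip (a point): grip point on the catch's upright turning axis, (-88, 80, 112) mm in the case's frame: centre of its black wing, 36 mm long (along the tongue: along the case's x at joint value 0), 10 mm thick, from 90 to 126 mm above the bench. The steel tongue below is 12 mm wide, reaches 38 mm from the axis, top 83 mm above the bench
- tube_box: bystander, to be left alone: small cardboard box, 61x90x36 mm, origin under its centre
- tyre_lever_0: bystander, to be left alone: tyre lever, 16x117x8 mm, lying flat right of the case, origin under its centre
- hex_key_6: bystander, to be left alone: L-shaped hex key, 29x94x8 mm, lying flat, origin under its centre
- brake_pad_a: bystander, to be left alone: brake pad, 30x52x12 mm, lying flat, origin under its centre
- tyre_lever_1: bystander, to be left alone: tyre lever, 16x117x8 mm, lying flat left of the case, origin under its centre

How it is judged:
By the outcome, as a careful person would: the job done as asked, in the order asked, and still so for the second after the job is handed in, while the arm keeps its last pose, push and grip.
It also fails if it takes over 42 s, if anything falls off the work surface, if the arm or the gripper's body presses on something with over 40 N, if the wrist force passes 120 N, or if a joint passes its speed limit or range.

### The arm

A 6-joint arm with a two-finger parallel gripper is mounted at the origin on a cart in front of the work surface, level with it; the furniture and walls round the work are solid. World frame = base frame: x ahead of the robot, y to its left, z up, the work surface at z = 0. Lengths are in m, angles in rad, forces in N, time in s.
With the tool pointing down it reaches from about 0.35 to 0.875 m from the base axis. Payload 4.2 kg.
Tool frame: the origin (TCP) lies between the finger pads; the fingertips stand 8 mm ahead of it and the grasp point (between the pads) lies 11 mm behind it; z points along the fingers, y is the line along which they close (so a half turn about z gives the same grasp; the last joint's range is limited). The gripper opens to 85 mm and grips with 20 to 120 N. Pads are 22 mm wide; open, the fingers measure 114 mm over their backs; the gripper's body (76 mm by 85 mm) begins 54 mm behind the grasp point. The pads swing forward as they close: fully open they stand 13 mm farther back than shut.
Start: joints at [1.393, 0.385, 0.008, 0, -1.194, -0.259], TCP at [0.264, 0.566, 0.239] pointing down, gripper open.
Joint ranges: [-3.14, 3.14], [-1.21, 2.06], [-1.07, 1.41], [-3.16, 2.05], [-2.99, -0.16], [-3.1, 3.1]. Speed limits (rad/s): [2.79, 2.79, 3.14, 3.14, 3.14, 3.14].

### API

Orientations are given as a unit quaternion [x, y, z, w].
In Python, from station import env, eyes, sign_off gives the robot as it stands.
- The arm moves only by the tool drive_tool, never from a script. Its argument "deltas" is a list of rows, each a list of 3 entries, a list of its own where there are three numbers: the finger opening in cm, from 0 to 8.54, then the shift along the world's x, y, z in cm, then the turn, a rotation vector about the world's x, y, z in degrees. A call has 1 to 20 rows; each row is the pose to reach, as a shift and turn from the pose commanded when the call began; what a row does not reach only later rows make up. A row lasts 1/10 s, in which the tool goes at most 50 mm and 8.59 degrees, less where a joint would pass 70% of its speed; a pose out of reach is approached as far as the arm can. A call with a gripper value outside its range is refused whole. The fingers move at their own pace and stop on an object; the grip force is fixed at half the most. Time passes only in rows, so rows that repeat a pose let the fingers close. It gives the time, the measured TCP pose, the force, the opening and the grip force at its end, in the units of the state.
- env.sense(): the state, without advancing time (a new reading comes with each control period).
- eyes.grab_frame(name): name is "scene" or "top"; returns a dict with "frame" (420x560x3 uint8, red, green, blue), "vfov" (degrees; the focal length in pixels is half the picture's height over the tangent of half this angle, whatever the lens; pixels are square), "cx", "cy" (the principal point, pixels), "k1" (the pictures are not rectified: a ray, as slopes to the right and down, at radius r is drawn at 1 + k1 r^2 times it, then the intrinsics apply), "R" (3x3) and "t" (3): a world point X has camera coordinates R X + t. Camera axes: x right, y down, z forward; pixel columns grow to the right and rows downward; lengths in m; the calibration is good to about 2 mm. A picture is of the moment at which its call begins. There is no depth.
- sign_off(): hands the job in; it is judged then, once.
The state is a dict: "time": time; "q": joint angles; "dq": joint speeds; "tau": joint torques, N m; "eef_pos": TCP position; "tcp_rot": TCP orientation; "contact_force": force on the tool from outside, world axes, zero at the start; "torque": the same for the moment, N m; "opening": finger opening in m; "grasp_force": force on a finger pad.
Only numpy, scipy, OpenCV 4.12 (cv2) and the standard library are available. Lean on these libraries where they do the work, as an engineer would, in place of code of your own. Each camera call takes 0.05 s, during which the arm holds its last target. There are 200 camera calls.

## Working session

There is one attempt and no reset: what is moved stays moved. The work goes in short steps, Python scripts to look and compute and a tool call to move; the robot and the scene stay as the last step left them, time stands still between calls to the robot, and variables do not carry over. Pictures are saved under pics/ and viewed, at most 10 in all, crops included, and the job is handed in when it is done.

Besides the shell and the picture viewer there is one more tool, called after "Emit:" as name(argument=value, ...) on one line, values as JSON. drive_tool: Moves the arm, as the interface text tells. Its arguments: {"type":"object","properties":{"deltas":{"type":"array"}},"required":["deltas"]}

```bash
mkdir -p pics; ls; python3 - <<'E'
from station import env, eyes
import cv2,pickle
d={}
for n in("scene","top"):
    f=eyes.grab_frame(n); d[n]=f
    cv2.imwrite(f"pics/{n}0.png",f["frame"][:,:,::-1])
    print(n,{k:v for k,v in f.items() if k!="frame"})
pickle.dump(d,open("f0.pkl","wb"))
print(env.sense())
E
```

```text
pics
scene {'vfov': 47.394859396622934, 'cx': 274.99279619582285, 'cy': 210.4445273618779, 'k1': 0.011460001323802996, 'R': array([[ 0.47911969, -0.87767313,  0.01158434],
       [-0.39626957, -0.2280612 , -0.88935849],
       [ 0.78320799,  0.42151864, -0.45706377]]), 't': array([-0.1730668 ,  0.30814646,  0.57137043])}
top {'vfov': 45.10416671227815, 'cx': 277.972930431831, 'cy': 200.36904535944217, 'k1': 0.03754920208819914, 'R': array([[ 0.27819987, -0.96051672, -0.00353105],
       [-0.92665845, -0.26742214, -0.26417704],
       [ 0.25280218,  0.07676609, -0.96446774]]), 't': array([-0.04029448,  0.54780802,  0.97449792])}
{'time': 0.1, 'q': array([ 1.39261077e+00,  3.85449872e-01,  6.77974554e-03, -3.97527226e-04,
       -1.19398466e+00, -2.58570261e-01]), 'dq': array([ 2.26194624e-04, -1.33782747e-03,  4.15015736e-03,  1.09847043e-03,
       -4.92603595e-05, -7.47521121e-04]), 'tau': array([ 1.16874958e-04, -3.93322670e+01,  1.88927221e+01,  4.19799596e+00,
       -2.64310875e-03,  7.96318147e-06]), 'eef_pos': array([0.26417482, 0.56588167, 0.23836125]), 'tcp_rot': array([ 9.76233831e-01, -2.16717810e-01, -1.47263799e-04,  9.35901341e-04]), 'contact_force': array([-0.14522681,  0.51864756,  0.40553375]), 'torque': array([ 0.01413252, -0.0159301 ,  0.01660073]), 'grasp_force': 0.0, 'opening': 0.08542113041804522}
```

View pics/scene0.png

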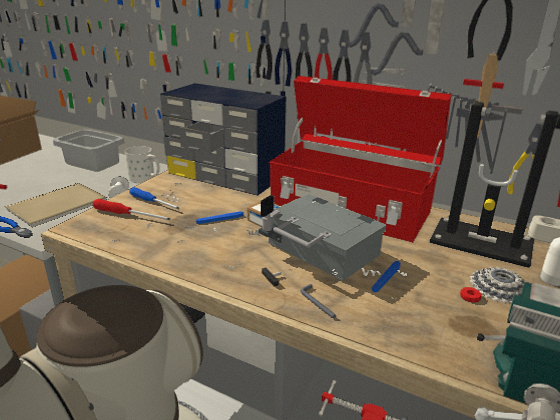

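View pics/top0.png

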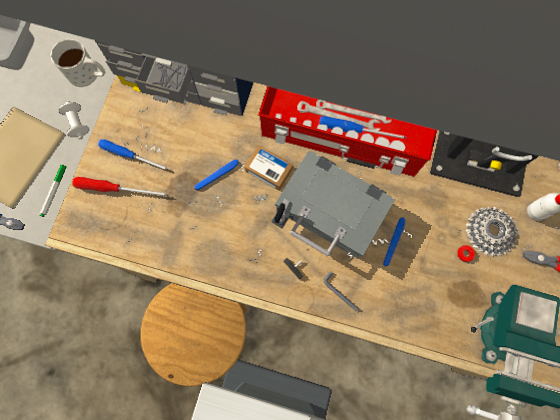

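The case sits at about (340,200) in top and (320,235) in scene. Its black catch is at top (281,213) and scene (267,207), and its bar runs along top (293,232)-(336,250). I'll zoom in on both.

```bash
cat > h.py <<'E'
import numpy as np,cv2
def K(f):
    h=f["frame"].shape[0]; F=h/2/np.tan(np.radians(f["vfov"])/2)
    return np.array([[F,0,f["cx"]],[0,F,f["cy"]],[0,0,1]]),np.array([f["k1"],0,0,0.])
def ray(f,uv):
    k,d=K(f); p=cv2.undistortPoints(np.array([[uv]],float),k,d)[0,0]
    R=f["R"]; return -R.T@f["t"], R.T@np.array([*p,1])
def onz(f,uv,z):
    o,v=ray(f,uv); return o+v*(z-o[2])/v[2]
def tri(f,a,g,b):
    o,v=ray(f,a);p,w=ray(g,b)
    s=np.linalg.lstsq(np.c_[v,-w],p-o,rcond=None)[0]
    A,B=o+v*s[0],p+w*s[1]; return (A+B)/2,np.linalg.norm(A-B)
def proj(f,X):
    k,d=K(f); return cv2.projectPoints(np.array(X,float).reshape(-1,1,3),cv2.Rodrigues(f["R"])[0],f["t"],k,d)[0][:,0]
E
python3 - <<'E'
import pickle,cv2,numpy as np
d=pickle.load(open("f0.pkl","rb"))
a=d["top"]["frame"][145:265,260:410,::-1];b=d["scene"]["frame"][180:290,240:400,::-1]
cv2.imwrite("pics/c_top.png",cv2.resize(a,None,fx=5,fy=5,interpolation=cv2.INTER_CUBIC))
cv2.imwrite("pics/c_sc.png",cv2.resize(b,None,fx=5,fy=5,interpolation=cv2.INTER_CUBIC))
E
```

```text
(no output)
```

View pics/c_top.png

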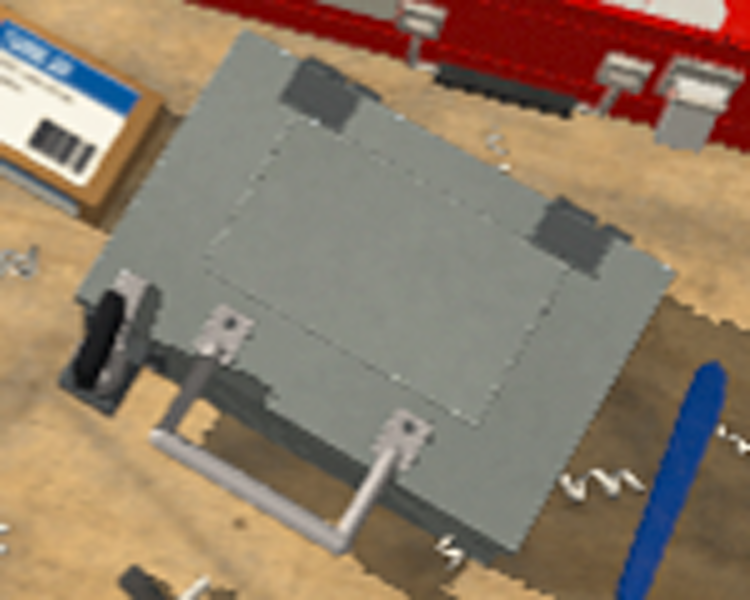

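View pics/c_sc.png

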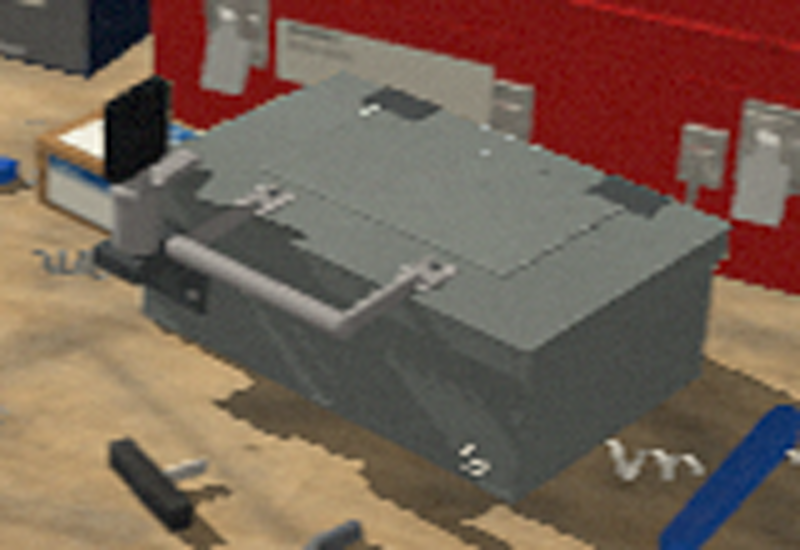

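```bash
python3 - <<'E'
import pickle,numpy as np
from h import *
d=pickle.load(open("f0.pkl","rb"));T,S=d["top"],d["scene"]
t=lambda x,y:(260+x/5-.4,145+y/5-.4); s=lambda x,y:(240+x/5-.4,180+y/5-.4)
P={n:onz(T,t(*c),.077) for n,c in dict(fl=(80,297),bl=(250,32),br=(672,272),fr=(515,550)).items()}
for n in P: print(n,P[n].round(4))
for n,c in dict(br=(728,228),bl=(340,72),fr=(533,350)).items(): print("sc",n,onz(S,s(*c),.077).round(4))
for n,v in dict(lf=P['fl']-P['fr'],lb=P['bl']-P['br']).items(): print(n,np.linalg.norm(v),np.degrees(np.arctan2(-v[0],v[1])))
for n,v in dict(l=P['bl']-P['fl'],r=P['br']-P['fr']).items(): print(n,np.linalg.norm(v),np.degrees(np.arctan2(v[1],v[0])))
for n,a,b in [("wing",(101,338),(138,130)),("barL",(158,436),(172,243)),("barR",(340,545),(340,325))]:
    p,e=tri(T,t(*a),S,s(*b)); print(n,p.round(4),e.round(4))
a,b=onz(T,t(158,436),.074),onz(T,t(340,545),.074);v=a-b
print(a,b,(a+b)/2,np.linalg.norm(v),np.degrees(np.arctan2(-v[0],v[1])))
# wing masks
for f,(x0,x1,y0,y1),n in((T,(270,290,198,228),"T"),(S,(255,278,192,220),"S")):
    c=f["frame"][y0:y1,x0:x1].max(2)<40
    nb,l,st,ce=cv2.connectedComponentsWithStats(c.astype(np.uint8)); i=1+st[1:,4].argmax()
    yx=np.argwhere(l==i)[:,::-1]+[x0,y0]; print(n,st[i],ce[i]+[x0,y0],cv2.minAreaRect(yx.astype(np.float32)))
E
```

```text
fl [0.5277 0.1157 0.077 ]
bl [0.6594 0.0789 0.077 ]
br [ 0.6057 -0.1158  0.077 ]
fr [ 0.4754 -0.081   0.077 ]
sc br [ 0.5993 -0.1195  0.077 ]
sc bl [0.6542 0.077  0.077 ]
sc fr [ 0.4739 -0.0852  0.077 ]
lf 0.20354936861413214 -14.90506437673487
lb 0.20202144760777235 -15.42800174510679
l 0.13672399447283307 -15.607553557199749
r 0.1348699707580508 -14.964523070499
wing [0.507  0.0998 0.1059] 0.0018
barL [0.4809 0.0688 0.0752] 0.0005
barR [ 0.4587 -0.0141  0.0741] 0.0016
[0.48105973 0.06906386 0.074     ] [ 0.4583829  -0.01338776  0.074     ] [0.46972132 0.02783805 0.074     ] 0.08551321068059921 -15.377952509902084
T [ 5  6 10 19 93] [279.41935484 212.98924731] ((279.5000305175781, 213.00001525878906), (5.1209516525268555, 19.30204963684082), 23.198591232299805)
S [  6   4  13  21 201] [266.54228856 205.64179104] ((267.0, 206.0), (20.0, 12.0), 90.0)
```

```bash
python3 - <<'E'
import pickle,numpy as np
from h import *
d=pickle.load(open("f0.pkl","rb"));T,S=d["top"],d["scene"]
s=lambda x,y:(240+x/5-.4,180+y/5-.4)
a,b=onz(S,s(106,98),.126),onz(S,s(167,78),.126);v=b-a
print(a,b,np.linalg.norm(v),np.degrees(np.arctan2(v[1],v[0])))
# predicted pixel of wing top mid, from case pose, and top-mask edge line
c=np.array([.505,.1,.126]);print(proj(T,c),proj(S,c),proj(T,[.505,.1,.108]),proj(S,[.505,.1,.108]))
for n,f,(x0,x1,y0,y1) in(("T",T,(270,290,198,228)),):
    m=f["frame"][y0:y1,x0:x1].max(2)<40
    for r in m: print(''.join('#' if q else '.' for q in r))
E
```

```text
[0.49073186 0.10420352 0.126     ] [0.5188449 0.0922622 0.126    ] 0.030544034304931637 -23.01387501409959
[[279.86604394 210.50880268]] [[266.233264   196.95000036]] [[279.86533784 212.72494217]] [[266.20446608 205.04690323]]
....................
....................
....................
....................
....................
....................
...........###......
...........####.....
..........#####.....
..........#####.....
..........#####.....
.........#####......
........######......
........#####.......
........#####.......
.......######.......
.......#####........
......######........
......######........
.....######.........
.....#####..........
.....#####..........
.....####...........
.....####...........
......###...........
....................
....................
....................
....................
....................
```

Emit:
drive_tool(deltas=[[4,[4,-7,0],[0,0,4]],[4,[8,-14,0],[0,0,8]],[4,[12,-22,0],[0,0,14]],[4,[16,-30,0],[0,0,14]],[4,[20,-38,0],[0,0,14]],[4,[24.1,-46.6,-2],[0,0,14]],[4,[24.1,-46.6,-4],[0,0,14]],[4,[24.1,-46.6,-4],[0,0,14]],[4,[24.1,-46.6,-4],[0,0,14]],[4,[24.1,-46.6,-4],[0,0,14]],[4,[24.1,-46.6,-4],[0,0,14]],[4,[24.1,-46.6,-4],[0,0,14]]])

```text
time: 1.3
eef_pos: [0.5056, 0.0972, 0.1979]
tcp_rot: [0.995, -0.099, -0.001, 0.001]
contact_force: [-0.1, 0.1, -0.1]
opening: 0.0399
grasp_force: 0.0
```

```bash
python3 - <<'E'
from station import env
print(env.sense()["q"])
E
```

```text
[ 5.05484207e-01  2.35516487e-01 -3.19481615e-01 -1.02519331e-04
 -1.01881395e+00  8.67779070e-01]
```

Emit:
drive_tool(deltas=[[4,[0,0.3,-2.5],[0,0,-2]],[4,[0,0.3,-5],[0,0,-2]],[4,[0,0.3,-7],[0,0,-2]],[4,[0,0.3,-8.5],[0,0,-2]],[4,[0,0.3,-9.6],[0,0,-2]],[4,[0,0.3,-9.6],[0,0,-2]],[4,[0,0.3,-9.6],[0,0,-2]]])

```text
time: 2.0
eef_pos: [0.5057, 0.1037, 0.1037]
tcp_rot: [0.994, -0.113, 0.0, -0.0]
contact_force: [0.6, 0.5, 0.2]
opening: 0.0397
grasp_force: 0.0
```

```bash
python3 - <<'E'
from station import env,eyes
import cv2,numpy as np
t=eyes.grab_frame("top")["frame"];s=eyes.grab_frame("scene")["frame"]
for i in range(2): print(env.sense()["eef_pos"],env.sense()["contact_force"])
a=cv2.resize(t[170:250,240:340],(800,640)[:1]+(600,))if 0 else cv2.resize(t[165:255,235:325],(400,400),interpolation=cv2.INTER_CUBIC)
b=cv2.resize(s[160:250,220:310],(400,400),interpolation=cv2.INTER_CUBIC)
cv2.imwrite("pics/g1.png",np.hstack([a,b])[:,:,::-1])
E
```

```text
[0.50596508 0.10375936 0.10423931] [0.0166991  0.12888769 0.16098975]
[0.50596508 0.10375936 0.10423931] [0.0166991  0.12888769 0.16098975]
```

View pics/g1.png

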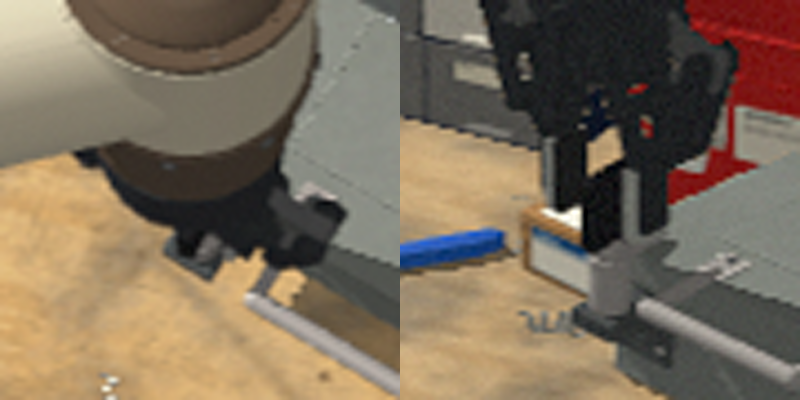

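The right panel shows the black wing (585-622, 185-250) between the two fingers and slightly nearer the right one. I'll centre on it and close.

Emit:
drive_tool(deltas=[[4,[0,-0.35,-0.2],[0,0,0]],[4,[0,-0.35,-0.2],[0,0,0]],[1.5,[0,-0.35,-0.2],[0,0,0]],[0.5,[0,-0.35,-0.2],[0,0,0]],[0.5,[0,-0.35,-0.2],[0,0,0]],[0.5,[0,-0.35,-0.2],[0,0,0]],[0.5,[0,-0.35,-0.2],[0,0,0]],[0.5,[0,-0.35,-0.2],[0,0,0]]])

```text
time: 2.9
eef_pos: [0.5057, 0.0999, 0.1016]
tcp_rot: [0.994, -0.113, 0.0, -0.0]
contact_force: [0.0, -0.6, 2.7]
opening: 0.009
grasp_force: 60.7
```

```bash
python3 - <<'E'
from station import env
s=env.sense();print(s["q"],s["tcp_rot"],s["torque"],s["opening"],s["eef_pos"])
E
```

```text
[ 5.10456935e-01  3.49338827e-01 -4.42183764e-01  2.86778137e-04
 -7.78565126e-01  8.33036372e-01] [ 9.93560116e-01 -1.13305606e-01  3.46378316e-04 -1.25303842e-04] [0.01540734 0.04503327 0.00786182] 0.008999154264348283 [0.50565182 0.09992993 0.10163319]
```

Firm grip on the wing with small forces, so I'll turn it now.

Emit:
drive_tool(deltas=[[0.5,[0,0,0],[0,0,6]],[0.5,[0,0,0],[0,0,12]],[0.5,[0,0,0],[0,0,18]],[0.5,[0,0,0],[0,0,24]],[0.5,[0,0,0],[0,0,30]],[0.5,[0,0,0],[0,0,36]],[0.5,[0,0,0],[0,0,42]],[0.5,[0,0,0],[0,0,48]],[0.5,[0,0,0],[0,0,54]],[0.5,[0,0,0],[0,0,60]],[0.5,[0,0,0],[0,0,66]],[0.5,[0,0,0],[0,0,72]],[0.5,[0,0,0],[0,0,77]],[0.5,[0,0,0],[0,0,82]],[0.5,[0,0,0],[0,0,86]],[0.5,[0,0,0],[0,0,86]],[0.5,[0,0,0],[0,0,86]],[0.5,[0,0,0],[0,0,86]]])

```text
time: 4.7
eef_pos: [0.5055, 0.1002, 0.1016]
tcp_rot: [0.804, 0.594, 0.0, -0.0]
contact_force: [-2.6, 3.1, 5.3]
opening: 0.0087
grasp_force: 61.2
```

```bash
python3 - <<'E'
from station import env
s=env.sense();print(s["q"],s["tcp_rot"],s["torque"],s["opening"],s["eef_pos"])
E
```

```text
[ 5.10831059e-01  3.49276839e-01 -4.42138537e-01 -3.55057614e-04
 -7.78709088e-01  2.33299362e+00] [ 8.04247627e-01  5.94294225e-01  3.48917268e-04 -8.16380623e-05] [0.92784925 0.71083142 0.00163746] 0.008729836862575596 [0.50547698 0.10019179 0.10160487]
```

Emit:
drive_tool(deltas=[[3.5,[0,0,0],[0,0,0]],[3.5,[0,0,0],[0,0,0]],[3.5,[0,0,0],[0,0,0]],[3.5,[0,0,3],[0,0,0]],[3.5,[0,0,6],[0,0,0]],[3.5,[0,0,9],[0,0,0]],[3.5,[-2,-4,9],[0,0,2]],[3.5,[-5.5,-8,9],[0,0,2]],[3.5,[-9,-12,9],[0,0,2]],[3.5,[-9,-12,9],[0,0,2]],[3,[-9,-12,9],[0,0,2]],[3,[-9,-12,9],[0,0,2]]])

```text
time: 5.9
eef_pos: [0.4162, -0.0199, 0.1916]
tcp_rot: [0.794, 0.609, 0.0, 0.0]
contact_force: [-0.9, -0.3, -0.5]
opening: 0.0298
grasp_force: 0.0
```

```bash
python3 - <<'E'
from station import env,eyes
import cv2,numpy as np,pickle
d={n:eyes.grab_frame(n) for n in("top","scene")};pickle.dump(d,open("f1.pkl","wb"))
t,s=d["top"]["frame"],d["scene"]["frame"]
a=cv2.resize(t[165:255,255:345],(400,400),interpolation=cv2.INTER_CUBIC)
b=cv2.resize(s[180:270,235:325],(400,400),interpolation=cv2.INTER_CUBIC)
cv2.imwrite("pics/g2.png",np.hstack([a,b])[:,:,::-1])
E
```

```text
(no output)
```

View pics/g2.png

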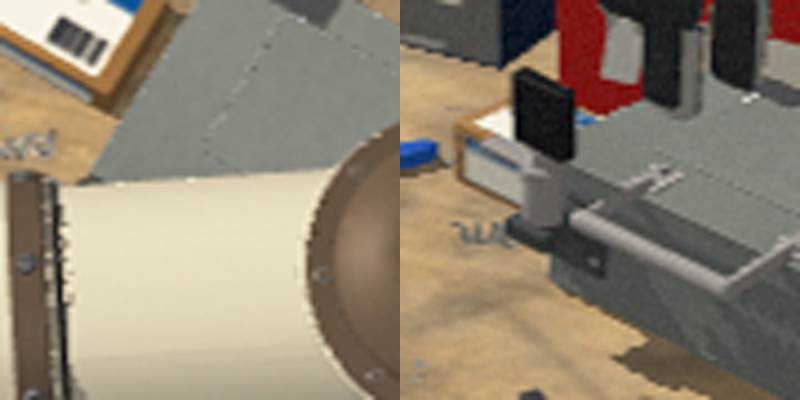

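```bash
python3 - <<'E'
import pickle,numpy as np
from h import *
S=pickle.load(open("f1.pkl","rb"))["scene"]
s=lambda x,y:(235+x*.225-.4,180+y*.225-.4)
a,b=onz(S,s(514,68),.126),onz(S,s(576,88),.126);v=a-b
print(a,b,np.linalg.norm(v),np.degrees(np.arctan2(v[1],v[0])))
p=[onz(S,s(*c),.074) for c in((580,218),(722,288))];v=p[0]-p[1];print(p,(p[0]+p[1])/2,np.degrees(np.arctan2(v[1],v[0])))
E
```

```text
[ 0.59798932 -0.04188284  0.126     ] [ 0.59214128 -0.07329904  0.126     ] 0.03195586377598261 79.4552451252383
[array([ 0.57107288, -0.08776186,  0.074     ]), array([ 0.54322456, -0.15979187,  0.074     ])] [ 0.55714872 -0.12377686  0.074     ] 68.8624500163702
```

Emit:
drive_tool(deltas=[[2.8,[2.7,2.4,0],[0,0,0]],[2.8,[5.35,4.75,0],[0,0,0]],[2.8,[5.35,4.75,-3],[0,0,0]],[2.8,[5.35,4.75,-6],[0,0,0]],[2.8,[5.35,4.75,-8],[0,0,0]],[2.8,[5.35,4.75,-8],[0,0,0]],[2.8,[5.35,4.75,-8],[0,0,0]]])

```text
time: 6.7
eef_pos: [0.4697, 0.0279, 0.1113]
tcp_rot: [0.793, 0.609, -0.0, 0.0]
contact_force: [-0.5, -0.4, -0.4]
opening: 0.0277
grasp_force: 0.0
```

```bash
python3 - <<'E'
import pickle,numpy as np
from h import *
S=pickle.load(open("f1.pkl","rb"))["scene"]
s=lambda x,y:(235+(x-400)*.225-.4,180+y*.225-.4)
a,b=onz(S,s(514,68),.126),onz(S,s(576,88),.126);v=a-b
print(a,b,np.linalg.norm(v),np.degrees(np.arctan2(v[1],v[0])))
p=[onz(S,s(*c),.074) for c in((580,218),(722,288))];v=p[0]-p[1];print(p,(p[0]+p[1])/2,np.degrees(np.arctan2(v[1],v[0])))
E
```

```text
[0.50727333 0.11508292 0.126     ] [0.5031363  0.08091411 0.126     ] 0.03441834628299108 83.09644675718344
[array([0.48242876, 0.06690434, 0.074     ]), array([ 0.45955648, -0.0134153 ,  0.074     ])] [0.47099262 0.02674452 0.074     ] 74.10486666796976
```

Emit:
drive_tool(deltas=[[2.8,[0,0,-1.5],[0,0,0]],[2.8,[0,0,-3],[0,0,0]],[2.8,[0,0,-4],[0,0,0]],[2.8,[0,0,-4.5],[0,0,0]],[2.8,[0,0,-4.5],[0,0,0]]])

```text
time: 7.2
eef_pos: [0.4691, 0.0275, 0.0664]
tcp_rot: [0.793, 0.609, 0.0, 0.0]
contact_force: [0.1, -0.7, 0.5]
opening: 0.0278
grasp_force: 0.0
```

Emit:
drive_tool(deltas=[[1.5,[0,0,0],[0,0,0]],[0.5,[0,0,0],[0,0,0]],[0.5,[0,0,0],[0,0,0]],[0.5,[0,0,0],[0,0,0]],[0.5,[0,0,0],[0,0,0]],[0.5,[0,0,0],[0,0,0]]])

```text
time: 7.8
eef_pos: [0.4709, 0.0273, 0.0674]
tcp_rot: [0.793, 0.609, 0.002, 0.001]
contact_force: [4.4, -3.4, -1.9]
opening: 0.0076
grasp_force: 58.4
```

```bash
python3 - <<'E'
import numpy as np
from station import env
s=env.sense();print(s["contact_force"],s["q"],s["eef_pos"])
psi=np.radians(-15.3);r=.172
a0=np.arctan2(4,172)
for th in range(0,61,5):
    a=np.radians(th)+a0; dx=.172*np.cos(a0)-r*np.cos(a); dz=r*np.sin(a)-.004
    print(th,(100*np.array([dx*np.cos(psi),dx*np.sin(psi),dz])).round(2))
E
```

```text
[ 4.37648899 -3.43422402 -1.94686551] [ 4.04287027e-01  3.38910684e-01 -5.84656628e-01  2.07400428e-03
 -6.42740301e-01  2.47365131e+00] [0.47093851 0.02729022 0.06737579]
0 [ 0. -0. -0.]
5 [ 0.1  -0.03  1.5 ]
10 [ 0.32 -0.09  2.98]
15 [ 0.66 -0.18  4.44]
20 [ 1.13 -0.31  5.86]
25 [ 1.72 -0.47  7.23]
30 [ 2.41 -0.66  8.54]
35 [ 3.22 -0.88  9.79]
40 [ 4.13 -1.13 10.96]
45 [ 5.13 -1.4  12.04]
50 [ 6.22 -1.7  13.03]
55 [ 7.39 -2.02 13.91]
60 [ 8.63 -2.36 14.69]
```

Emit:
drive_tool(deltas=[[0.5,[0.1,0,0.5],[0,0,0]],[0.5,[0.15,0,1],[0,0,0]],[0.5,[0.2,-0.03,1.5],[0,0,0]],[0.5,[0.3,-0.05,2.24],[0,0,0]],[0.5,[0.45,-0.09,2.98],[0,0,0]],[0.5,[0.6,-0.13,3.71],[0,0,0]],[0.5,[0.8,-0.18,4.44],[0,0,0]],[0.5,[1.0,-0.24,5.15],[0,0,0]],[0.5,[1.25,-0.31,5.86],[0,0,0]],[0.5,[1.55,-0.39,6.55],[0,0,0]],[0.5,[1.85,-0.47,7.23],[0,0,0]],[0.5,[2.2,-0.56,7.9],[0,0,0]],[0.5,[2.55,-0.66,8.54],[0,0,0]],[0.5,[2.55,-0.66,8.54],[0,0,0]]])

```text
time: 9.2
eef_pos: [0.4936, 0.021, 0.1522]
tcp_rot: [0.794, 0.608, -0.001, -0.001]
contact_force: [-2.8, 5.7, -1.4]
opening: 0.0077
grasp_force: 58.6
```

```bash
python3 - <<'E'
from station import env,eyes
import cv2,numpy as np,pickle
d={n:eyes.grab_frame(n) for n in("top","scene")}
b=d["scene"]["frame"][120:290,220:410];cv2.imwrite("pics/g3.png",cv2.resize(b,None,fx=3,fy=3)[:,:,::-1])
s=env.sense();print(s["contact_force"],s["torque"],s["opening"],s["grasp_force"],s["eef_pos"])
E
```

```text
[-2.09628611  6.17173303 -0.79371925] [ 1.71013874  0.97147604 -0.04763113] 0.007398116488936339 58.59558641910553 [0.49332146 0.02104566 0.15158031]
```

View pics/g3.png

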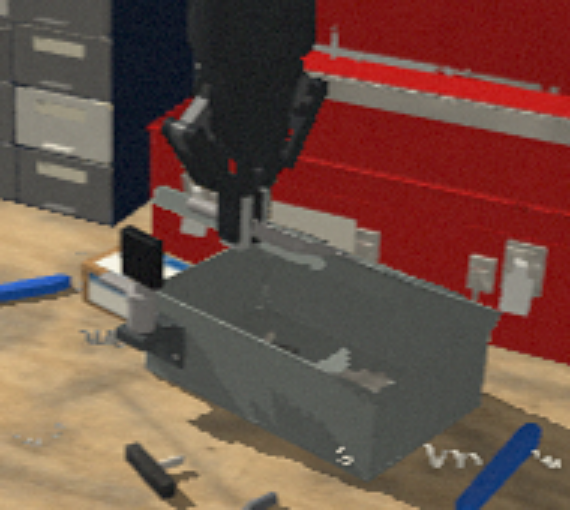

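Picture: the lid is up, with the bar held in the fingers at about (240,215) and the catch untouched at (140,255). I'll continue the arc to 60°.

Emit:
drive_tool(deltas=[[0.5,[0.4,-0.1,0.63],[0,0,0]],[0.5,[0.81,-0.2,1.25],[0,0,0]],[0.5,[1.25,-0.3,1.85],[0,0,0]],[0.5,[1.72,-0.43,2.42],[0,0,0]],[0.5,[2.21,-0.56,2.97],[0,0,0]],[0.5,[2.72,-0.7,3.5],[0,0,0]],[0.5,[3.25,-0.84,4.01],[0,0,0]],[0.5,[3.81,-0.99,4.49],[0,0,0]],[0.5,[4.38,-1.14,4.95],[0,0,0]],[0.5,[4.98,-1.31,5.37],[0,0,0]],[0.5,[5.6,-1.48,5.77],[0,0,0]],[0.5,[6.22,-1.65,6.15],[0,0,0]],[0.5,[6.22,-1.65,6.15],[0,0,0]],[0.5,[6.22,-1.65,6.15],[0,0,0]]])

```text
time: 10.7
eef_pos: [0.5548, 0.0043, 0.2169]
tcp_rot: [0.793, 0.609, -0.001, -0.0]
contact_force: [-10.9, 5.6, 16.2]
opening: 0.0075
grasp_force: 59.2
```

```bash
python3 - <<'E'
from station import env,eyes
import cv2,numpy as np,pickle
d={n:eyes.grab_frame(n) for n in("top","scene")};pickle.dump(d,open("f2.pkl","wb"))
b=d["scene"]["frame"][110:290,230:400];a=d["top"]["frame"][130:270,250:400]
A=cv2.resize(a,(400,373));B=cv2.resize(b,(352,373))
cv2.imwrite("pics/g4.png",np.hstack([A,B])[:,:,::-1])
s=env.sense();print(s["contact_force"],s["torque"],s["opening"],s["grasp_force"],s["eef_pos"],s["q"])
E
```

```text
[-10.46771374   6.21761752  16.33528424] [ 1.86453582  3.39862445 -0.06897768] 0.007555726760433177 59.21481728553772 [0.55470171 0.00428612 0.21687238] [ 2.99837721e-01  2.84426969e-01 -1.99380958e-01 -2.15443457e-04
 -1.08930063e+00  2.58052536e+00]
```

View pics/g4.png

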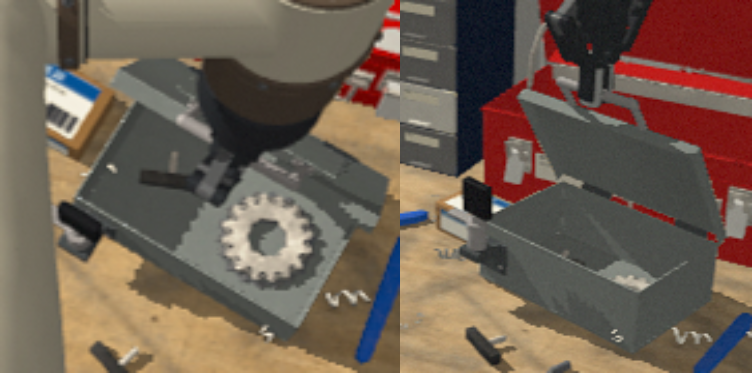

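```bash
python3 - <<'E'
import pickle,numpy as np
from h import *
S=pickle.load(open("f2.pkl","rb"))["scene"]
s=lambda x,y:(230+(x-400)*170/352-.3,110+y*180/373-.3)
psi=np.radians(-15.3);ex=np.array([np.cos(psi),np.sin(psi),0]);ey=np.array([-ex[1],ex[0],0]);O=np.array([.567,0,0])
for n,c,y in(("R",(701,143),-.1),("L",(522,92),.1)):
    o,v=ray(S,s(*c)); k=(y-(o-O)@ey)/(v@ey); X=o+k*v-O
    dx,dz=.07-X@ex,X[2]-.07; print(n,X@ex,X[2],np.hypot(dx,dz),np.degrees(np.arctan2(dz,dx)))
for th in(55,60,65): # where those corners would appear (top front corner, 139 mm from hinge, 7 mm up)
    a=np.radians(th); 
    for y in(-.1,.1):
        p=O+(.07-.139*np.cos(a)+.007*np.sin(a))*ex+y*ey+np.array([0,0,.07+.139*np.sin(a)+.007*np.cos(a)])
        u=proj(S,p)[0]; print(th,y,400+(u[0]-230)*352/170,(u[1]-110)*373/180)
E
```

```text
R 0.015159582059102688 0.19021720604709186 0.1321349615722547 65.4785822484764
L -0.0008269261257851694 0.18872608518732886 0.13824737526743971 59.18149741315871
55 -0.1 687.8177140184707 150.9792111613689
55 0.1 519.2139369117725 92.96439548612288
60 -0.1 695.3434363817114 141.2795297927878
60 0.1 526.4888365386503 84.7028652927154
65 -0.1 702.9900001725765 132.5084019181553
65 0.1 533.9967243271154 77.28522167830207
```

Emit:
drive_tool(deltas=[[0.5,[-0.1,-0.05,0.1],[0,0,0]],[0.5,[-0.1,-0.1,0.2],[0,0,0]],[0.5,[-0.1,-0.1,0.2],[0,0,0]]])

```text
time: 11.1
eef_pos: [0.5546, 0.0043, 0.217]
tcp_rot: [0.793, 0.609, 0.0, -0.001]
contact_force: [-4.8, 7.3, 7.5]
opening: 0.0076
grasp_force: 58.8
```

Emit:
drive_tool(deltas=[[0.5,[0.1,0.15,0.15],[0,0,0]],[0.5,[0.2,0.25,0.3],[0,0,0]],[0.5,[0.2,0.25,0.3],[0,0,0]],[0.5,[0.2,0.25,0.3],[0,0,0]],[0.5,[0.2,0.25,0.3],[0,0,0]],[0.5,[0.2,0.25,0.3],[0,0,0]]])

```text
time: 11.7
eef_pos: [0.5556, 0.0042, 0.2176]
tcp_rot: [0.794, 0.608, -0.003, -0.001]
contact_force: [-5.7, -2.9, 0.3]
opening: 0.0076
grasp_force: 58.8
```

```bash
python3 - <<'E'
from station import env,eyes
import cv2
f=eyes.grab_frame("scene")["frame"];cv2.imwrite("pics/g5.png",cv2.resize(f[110:260,230:400],None,fx=4,fy=4,interpolation=cv2.INTER_CUBIC)[:,:,::-1])
s=env.sense();print(s["contact_force"],s["dq"],s["grasp_force"],s["eef_pos"])
E
```

```text
[-5.31543118 -1.65054017 -0.37200202] [ 0.00071686  0.00195388  0.00176515 -0.00111342  0.00036908 -0.00106   ] 58.8306587934494 [0.55559897 0.00418807 0.21761734]
```

View pics/g5.png

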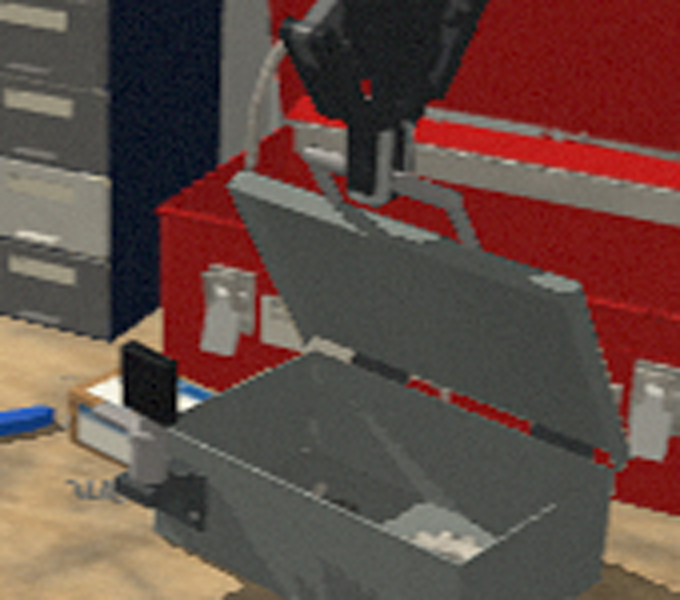

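```bash
python3 - <<'E'
import pickle,numpy as np
from h import *
from scipy.optimize import brentq
S=pickle.load(open("f2.pkl","rb"))["scene"]
s=lambda x,y:(230+x/4-.4,110+y/4-.4)
psi=np.radians(-15.3);ex=np.array([np.cos(psi),np.sin(psi),0]);ey=np.array([-ex[1],ex[0],0]);O=np.array([.568,0,0])
def run(c,r,off):
    o,v=ray(S,s(*c))
    g=lambda k:(.07-(o+k*v-O)@ex, (o+k*v)[2]-.07)
    ks=np.linspace(.5,1.4,400); f=lambda k:np.hypot(*g(k))-r
    for a,b in zip(ks,ks[1:]):
        if f(a)*f(b)<0:
            k=brentq(f,a,b);dx,dz=g(k);print(c,((o+k*v-O)@ey).round(4),(np.degrees(np.arctan2(dz,dx))-off).round(1))
for c in((325,160),(345,167),(410,186),(440,194)): run(c,.172,1.33)
for c in((232,186),(580,290)): run(c,.1391,np.degrees(np.arctan2(-.005,.139)))
for c in((250,172),(578,280)): run(c,.1392,np.degrees(np.arctan2(.007,.139)))
E
```

```text
(325, 160) 0.0308 59.2
(325, 160) 0.2374 168.1
(345, 167) 0.018 59.1
(345, 167) 0.2203 168.2
(410, 186) -0.0205 59.4
(410, 186) 0.1663 167.7
(440, 194) -0.0373 59.7
(440, 194) 0.1424 167.3
(232, 186) 0.098 58.6
(232, 186) 0.2927 179.4
(580, 290) -0.1085 62.0
(580, 290) 0.0157 175.1
(250, 172) 0.0946 58.4
(250, 172) 0.2756 168.3
(578, 280) -0.1044 59.0
(578, 280) 0.0174 167.6
```

Measured from the bar, the lid stands at about 59–60°. The arm is steady and the forces are low, so I'm handing in.

```bash
python3 -c "
from station import sign_off
print(sign_off())"
```

```text
the job is handed in; nothing more can be done
None
```

I turned the catch a quarter turn counter-clockwise, clear of the lid, then lifted the lid; the gripper is still holding it steady at about 60° (59–60° measured from the camera images), and the job is handed in.

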